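# Power the inspection lamp and hold it slanting on a flange hub

### The arm

A 6-joint arm with a two-finger parallel gripper is mounted at the origin on a cart in front of the work surface, level with it; the furniture and walls round the work are solid. World frame = base frame: x ahead of the robot, y to its left, z up, the work surface at z = 0. Lengths are in m, angles in degrees, forces in N, time in s.
With the tool pointing down it reaches from about 0.3 to 0.75 m from the base axis. Payload 8.5 kg.
Tool frame: the origin (TCP) lies midway between the tips of the shut fingers; the grasp point (between the pads) lies 19 mm behind it (env.pinch_z is the z of the grasp point in the tool frame, in m); z points along the fingers, y is the line along which they close (so a half turn about z gives the same grasp; the last joint's range is limited). The gripper opens to 85 mm and grips with 20 to 120 N. Pads are 22 mm wide; open, the fingers measure 114 mm over their backs; the gripper's body (76 mm by 85 mm) begins 54 mm behind the grasp point. The pads swing forward as they close: fully open they stand 13 mm farther back than shut.
Start: joints at [57.68, 21.807, 74.336, -0, 83.858, -12.336], TCP at [0.188, 0.517, 0.231] pointing down, gripper open.
Joint ranges: [-178.18, 178.18], [-50.72, 133.34], [12.68, 142.11], [-81.47, 261.47], [9.98, 163.14], [-165.26, 165.26]. Speed limits (degrees/s): [136.94, 136.94, 180, 180, 180, 180].

### API

Orientations are given as a 3x3 rotation matrix whose columns are the frame's x, y, z axes.
In Python, from rig import env gives the robot as it stands.
- The arm moves only by the tool arm_command, never from a script. Its argument "deltas" is a list of rows, each an object of numbers: "rx", "ry", "rz": the turn, a rotation vector about the tool's x, y, z in rad; "dx", "dy", "dz": the shift along the tool's x, y, z in m; "fingers": the finger opening in m, from 0 to 0.0854. In form: [{"rx": .., "ry": .., "rz": .., "dx": .., "dy": .., "dz": .., "fingers": ..}, ...]. A call has 1 to 12 rows; each row shifts and turns the commanded pose from where the row before left it, along the tool's axes as they then stand; what a row does not reach is not made up. A row lasts 1/10 s, in which the tool goes at most 50 mm and 8.59 degrees, less where a joint would pass 70% of its speed; a pose out of reach is approached as far as the arm can. A call is refused whole if a number of a shift passes 0.05 or a number of a turn 0.15, either way. A call with a gripper value outside its range is refused whole. The fingers move at their own pace and stop on an object; "squeeze" is the grip in N (left out, the last holds). Time passes only in rows, so rows that do not move let the fingers close. It gives the time, the measured TCP pose, the force, the opening and the grip force at its end, in the units of the state.
- env.observe(): the state, without advancing time (a new reading comes with each control period).
- env.get_image(name): name is "side" or "top" or "wrist"; returns a dict with "color" (480x640x3 uint8, blue, green, red), "camera_matrix" (3x3 intrinsics, pixels), "eye" and "orientation" of the camera in the world. Camera axes: x right, y up, looking along -z (the intrinsics and any distortion apply to the point x, -y, -z); pixel columns grow to the right and rows downward; lengths in m; the calibration is good to about 2 mm. A picture is of the moment at which its call begins. There is no depth.
- env.close_job(): hands the job in; it is judged then, once.
Trained networks look in a picture, given as the dict that the camera call returned (one of the last four; its "shot" number tells which), for a name from the list of things; names that differ only in an ending like _2 or _b are one class to them, and where a whole thing is asked for, a point or a joint stands for the part that bears it (a point fixed in the world has none). Each returns a list of dicts, best first, with "p" (0 to 1); they miss things now and then, are a little off and sometimes report something else, mostly with a low value. They report only what shows in the picture. A call takes as long as a camera call. They do not tell look-alikes from the thing itself.
- env.look_for(query, picture): "box" ([left, top, right, bottom] in pixels, round what is visible of it).
- env.tip_of(query, picture): "location" ([column, row] in pixels: a listed point, or the origin of a listed thing).
The state is a dict: "time_s": time; "q": joint angles; "qvel": joint speeds; "joint_efforts": joint torques, N m; "position": TCP position; "tool_rot": TCP orientation; "ft_force": force on the tool from outside, world axes, zero at the start; "wrist_torque": the same for the moment, N m; "grip_width": finger opening in m; "gripper_force": force on a finger pad.
Only numpy, scipy, OpenCV 4.12 (cv2) and the standard library are available. Lean on these libraries where they do the work, as an engineer would, in place of code of your own. Each camera call takes 0.05 s, during which the arm holds its last target. There are 200 camera calls.

### The job

The hub of the grey flange is to be checked for cracks in slanting light. While the orange inspection lamp still lies in its blue bench dock, push the loose battery pack fully home into the rectangular well in the rear end of its handle. Then draw the lamp backwards out of the dock and finish the job holding it up, still and clear of the bench, nose down at a slant of about 45 degrees, with the beam aimed at the middle of the hub and the lens 10 to 20 cm from it; keep holding it when you finish, and do not touch the flange or disturb the tools lying about.

Things in the scene. Friction and masses are not known exactly. Their poses are not given: they have to be found in the camera images.
- lamp: inspection lamp, 0.36 kg (varies), lying level in the dock. Orange handle, 40 wide (y) x 34 high (z), x = -95 (rear end) to +30 mm; round aluminium head, diameter 52, to the lens at x = +86. Origin on the long axis at the black ribbed grip, the place to hold (x -65 to +40 is free in the dock). x = beam, z up in the dock. Black catch housing, 8 mm high, on top of the handle at x -90 to -68
- lamp_port (a point): middle of the mouth of the battery well in the handle's rear end, 95 mm behind the lamp's origin on its axis; axes as the lamp's. Well 29 wide (y) x 25 high (z), 40 mm deep. A hidden spring ball in its roof resists with about 5 N on the way in, then snaps into the pack's groove, so the pack stays in by itself
- lamp_lens (a point): middle of the lens, 86 mm ahead of the lamp's origin on its axis; x = beam, axes as the lamp's
- pack: black battery pack, orange band, 0.12 kg (varies), lying level on the bench. Cap 40 wide (y) x 34 high (z), x = -30 to 0 mm; plug 26 wide x 22 high, x = 0 to +36, last 6 mm tapered. Origin in the middle of the cap's shoulder face, where the plug begins, 17 mm above the bench. x along the plug; either way up fits. Home: shoulder on the handle's rear end, origin at lamp_port
- dock: bench dock, blue steel on a dark base plate 215 x 86 mm, fixed. Origin on the bench, 75 mm under the docked lamp's origin, same axes. The lamp's head sits in a sleeve, 56 wide x 55 high inside, x = +44 to +94 mm, top 108 mm above the bench, which stops it in front: the lamp comes out only backwards (-x of the dock), clear after 46 mm
- dock_seat (a point): where the lamp's origin is when docked, 75 mm above the dock's origin. The handle's rear rests on a post at dock x = -93 to -75 mm, top 58 mm above the bench, with side lips 48 mm apart up to 68 mm above the bench
- flange: grey steel pipe flange with a raised hub, 94 mm diameter, 31 mm high, 0.55 kg, loose, lying flat on the bench hub up; origin in the middle of its underside
- flange_hub (a point): middle of the hub's upper rim, 31 mm above the bench: the point to light
- pliers: red-handled pliers, 185 mm long, lying on the bench, to be left alone
- tape_measure: yellow tape measure, 67 x 77 x 32 mm, to be left alone
- screwdriver: yellow-handled screwdriver, 227 mm long, to be left alone
Mind the look-alikes: they are no part of the job. Of the things that look like the flange, the smaller one is meant.

How it is judged:
By the outcome, as a careful person would: the job done as asked, in the order asked, and still so for the second after the job is handed in, while the arm keeps its last pose, push and grip.
It also fails if it takes over 61 s, if anything falls off the work surface, if the arm or the gripper's body presses on something with over 40 N, if the wrist force passes 120 N, or if a joint passes its speed limit or range.

## Working session

There is one attempt and no reset: what is moved stays moved. The work goes in short steps, Python scripts to look and compute and a tool call to move; the robot and the scene stay as the last step left them, time stands still between calls to the robot, and variables do not carry over. Pictures are saved under pics/ and viewed, at most 10 in all, crops included, and the job is handed in when it is done.

Besides the shell and the picture viewer there is one more tool, called after "Request:" as name([rows], argument=value, ...), one row to a line, values as JSON. arm_command: Moves the arm, as the interface text tells. Its arguments: {"type":"object","properties":{"deltas":{"type":"array"},"squeeze":{"type":"number"}},"required":["deltas"]}

```bash
mkdir -p pics; cat > h.py <<'E'
import numpy as np, cv2
from rig import env
def ray(im,px):
    K=np.array(im["camera_matrix"]);u=np.linalg.solve(K,[px[0],px[1],1.])
    d=np.array(im["orientation"])@np.array([u[0],-u[1],-u[2]]);return np.array(im["eye"]),d/np.linalg.norm(d)
def atz(im,px,z):
    e,d=ray(im,px);return e+d*(z-e[2])/d[2]
def proj(im,P):
    c=np.array(im["orientation"]).T@(np.array(P)-np.array(im["eye"]))
    p=np.array(im["camera_matrix"])@np.array([c[0],-c[1],-c[2]]);return p[:2]/p[2]
def tri(rays):
    A=np.zeros((3,3));b=np.zeros(3)
    for e,d in rays:
        M=np.eye(3)-np.outer(d,d);A+=M;b+=M@e
    return np.linalg.solve(A,b)
E
cat > a.py <<'E'
from h import *
np.set_printoptions(precision=4,suppress=True)
o=env.observe();print(o["position"],o["tool_rot"],env.pinch_z,o["time_s"])
Z=dict(lamp=.075,lamp_port=.075,lamp_lens=.075,pack=.017,dock=0,dock_seat=.075,flange=0,flange_hub=.031)
for n in ["top","side","wrist"]:
    im=env.get_image(n);cv2.imwrite(f"pics/{n}0.png",im["color"])
    print(n,im.keys() if n=="top" else "",np.array(im["eye"]))
    for k,z in Z.items():
        for r in env.tip_of(k,im)[:3]: print(" ",k,round(r["p"],2),np.round(r["location"]),atz(im,r["location"],z))
    for k in ["pliers","screwdriver","tape_measure","flange","pack"]:
        for r in env.look_for(k,im)[:3]: print("  box",k,round(r["p"],2),np.round(r["box"]),atz(im,r["box"][:2],0)[:2],atz(im,r["box"][2:],0)[:2])
E
python3 a.py
```

```text
[0.1878 0.5166 0.2307] [[-0.9398  0.3418 -0.0008]
 [ 0.3418  0.9398 -0.0013]
 [ 0.0003 -0.0015 -1.    ]] -0.0187 0.0
top dict_keys(['color', 'camera_matrix', 'eye', 'orientation', 'shot']) [0.4569 0.0449 1.1235]
  lamp 0.69 [346. 245.] [0.5728 0.0015 0.075 ]
  lamp_port 0.96 [306. 242.] [0.5823 0.0987 0.075 ]
  pack 0.58 [200. 278.] [0.5031 0.3684 0.017 ]
  dock 0.67 [346. 249.] [ 0.5698 -0.0003  0.    ]
  dock_seat 0.82 [346. 244.] [0.5757 0.0019 0.075 ]
  flange 0.89 [350. 309.] [ 0.4166 -0.0077  0.    ]
  flange 0.78 [435. 226.] [ 0.6253 -0.2312  0.    ]
  flange_hub 0.95 [439. 226.] [ 0.619  -0.2324  0.031 ]
  flange_hub 0.94 [351. 312.] [ 0.4118 -0.0091  0.031 ]
  flange_hub 0.65 [344. 250.] [0.5638 0.0057 0.031 ]
  box pliers 0.8 [187. 200. 258. 228.] [0.7058 0.4107] [0.6292 0.2243]
  box screwdriver 0.67 [287. 177. 376. 198.] [0.7635 0.1491] [ 0.7    -0.0825]
  box tape_measure 0.64 [419. 167. 451. 201.] [ 0.78   -0.1967] [ 0.6891 -0.2757]
  box flange 0.97 [326. 285. 377. 336.] [0.4792 0.0533] [ 0.3501 -0.0732]
  box flange 0.66 [417. 209. 457. 249.] [ 0.6706 -0.1872] [ 0.564
[... 541 characters left out ...]
[0.5682 0.0096 0.075 ]
  flange 0.69 [388. 245.] [ 0.4164 -0.0095  0.    ]
  flange 0.65 [324. 199.] [ 0.6189 -0.2294  0.    ]
  flange_hub 0.84 [392. 232.] [ 0.4086 -0.0281  0.031 ]
  flange_hub 0.7 [329. 190.] [ 0.607  -0.2342  0.031 ]
  flange_hub 0.54 [333. 200.] [ 0.5861 -0.1726  0.031 ]
  box pliers 0.88 [249. 292. 276. 353.] [0.732  0.2288] [0.6296 0.398 ]
  box screwdriver 0.58 [259. 234. 276. 267.] [ 0.7716 -0.0086] [0.6925 0.1275]
  box tape_measure 0.88 [280. 181. 302. 205.] [ 0.7808 -0.326 ] [ 0.68   -0.1821]
  box flange 0.62 [366. 228. 415. 260.] [ 0.4814 -0.0873] [0.347  0.0463]
  box pack 0.92 [333. 326. 356. 362.] [0.5272 0.309 ] [0.4703 0.3987]
wrist  [0.1182 0.542  0.3742]
```

View images.

```bash
python3 -c "
import cv2
a=cv2.imread('pics/top0.png')[150:350,170:470];cv2.imwrite('pics/top0c.png',cv2.resize(a,None,fx=2.6,fy=2.6,interpolation=cv2.INTER_CUBIC))
a=cv2.imread('pics/side0.png')[160:380,230:430];cv2.imwrite('pics/side0c.png',cv2.resize(a,None,fx=2.7,fy=2.7,interpolation=cv2.INTER_CUBIC))
"
```

```text
(no output)
```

View pics/top0c.png

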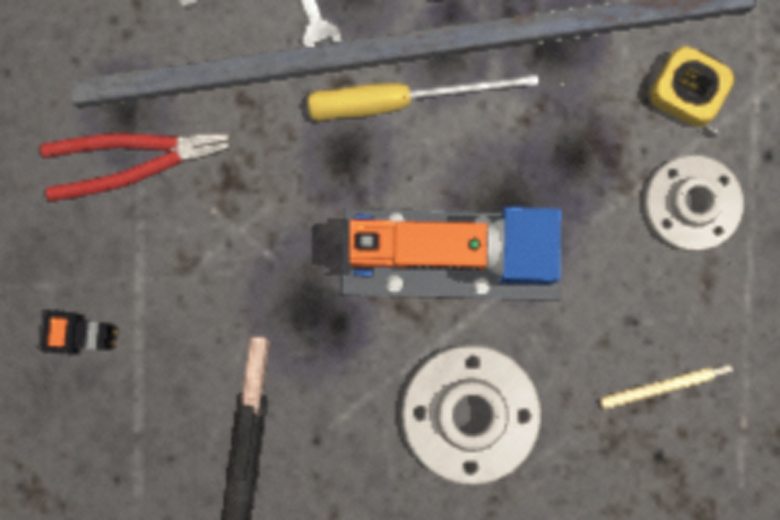

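View pics/side0c.png

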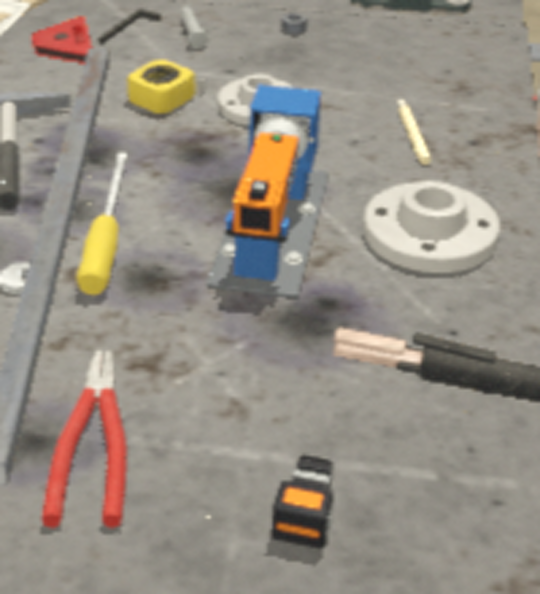

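The top crop shows the lamp lying along world -y, with the handle's rear at about (350,244) and the sleeve at 503-560. The pack is at (42-117, 312-353) with its plug to the right, yawed about 5°. The small flange is at (693,202) and the big one at (470,414). The side crop confirms this: the open port is at about (255,218) and the pack at about (302,505).

Request:
arm_command([
  {"rz": 0.1454},
  {"rz": 0.1454},
  {"rz": 0.1454},
  {"rz": 0.1454},
  {"rz": 0.1454},
  {"rz": 0.1454},
  {"rz": 0.1454},
  {"rz": 0.1454},
  {"rz": 0.1454},
])

```text
invalid input
```

Request:
arm_command([
  {"dx": -0.0116,"dy": 0.0361,"dz": 0.009},
  {"dx": -0.0116,"dy": 0.0361,"dz": 0.009},
  {"dx": -0.0116,"dy": 0.0361,"dz": 0.009},
  {"dx": -0.0116,"dy": 0.0361,"dz": 0.009},
  {"dx": -0.0116,"dy": 0.0361,"dz": 0.009},
  {"dx": -0.0116,"dy": 0.0361,"dz": 0.009},
  {"dx": -0.0116,"dy": 0.0361,"dz": 0.009},
  {"dx": -0.0116,"dy": 0.0361,"dz": 0.009},
  {"dx": -0.0116,"dy": 0.0361,"dz": 0.009},
  {},
])

```text
invalid input
```

```bash
cat > b.py <<'E'
from h import *
import sys
np.set_printoptions(precision=4,suppress=True)
o=env.observe();print(o["time_s"],o["position"],o["tool_rot"],o["q"])
im=env.get_image("wrist");cv2.imwrite(sys.argv[1],im["color"]);print(im["eye"],np.array(im["orientation"]),np.array(im["camera_matrix"]))
for k in sys.argv[2:]:
    k,z=k.split("=")
    for r in env.tip_of(k,im)[:2]: print(" ",k,round(r["p"],2),np.round(r["location"]),atz(im,r["location"],float(z)))
E
python3 b.py pics/w1.png pack=.017 lamp_port=.075
```

```text
2.1 [0.188  0.5169 0.2313] [[-0.9398  0.3418  0.    ]
 [ 0.3418  0.9398  0.    ]
 [ 0.      0.     -1.    ]] [ 57.6791  21.8079  74.334    0.0003  83.8576 -12.3345]
[0.1182 0.542  0.3742] [[ 0.3413 -0.8998 -0.2718]
 [ 0.94    0.3268  0.0985]
 [ 0.0002 -0.2891  0.9573]] [[341.0437   0.     313.9457]
 [  0.     341.0437 235.8593]
 [  0.       0.       1.    ]]
```

View pics/w1.png

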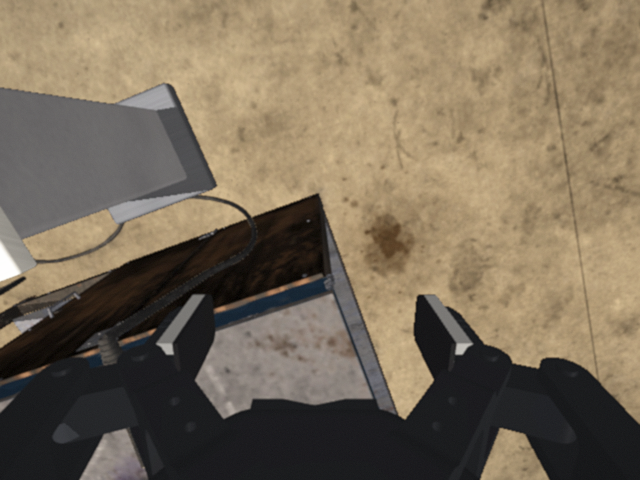

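The picture shows only the bench corner and the open fingers, so the arm has not moved and the call was rejected. I'll send complete rows.

Request:
arm_command([
  {"rx": 0,"ry": 0,"rz": 0.1454,"dx": 0,"dy": 0,"dz": 0,"fingers": 0.085},
  {"rx": 0,"ry": 0,"rz": 0.1454,"dx": 0,"dy": 0,"dz": 0,"fingers": 0.085},
  {"rx": 0,"ry": 0,"rz": 0.1454,"dx": 0,"dy": 0,"dz": 0,"fingers": 0.085},
  {"rx": 0,"ry": 0,"rz": 0.1454,"dx": 0,"dy": 0,"dz": 0,"fingers": 0.085},
  {"rx": 0,"ry": 0,"rz": 0.1454,"dx": 0,"dy": 0,"dz": 0,"fingers": 0.085},
  {"rx": 0,"ry": 0,"rz": 0.1454,"dx": 0,"dy": 0,"dz": 0,"fingers": 0.085},
  {"rx": 0,"ry": 0,"rz": 0.1454,"dx": 0,"dy": 0,"dz": 0,"fingers": 0.085},
  {"rx": 0,"ry": 0,"rz": 0.1454,"dx": 0,"dy": 0,"dz": 0,"fingers": 0.085},
  {"rx": 0,"ry": 0,"rz": 0.1454,"dx": 0,"dy": 0,"dz": 0,"fingers": 0.085},
])

```text
time_s: 3.15
position: [0.1879, 0.5169, 0.2313]
tool_rot: [[0.092, 0.996, -0.0], [0.996, -0.092, 0.0], [0.0, -0.0, -1.0]]
ft_force: [-0.0, 0.1, 0.1]
grip_width: 0.0854
gripper_force: 0.0
```

Request:
arm_command([
  {"rx": 0,"ry": 0,"rz": 0,"dx": -0.0116,"dy": 0.0361,"dz": 0.009,"fingers": 0.085},
  {"rx": 0,"ry": 0,"rz": 0,"dx": -0.0116,"dy": 0.0361,"dz": 0.009,"fingers": 0.085},
  {"rx": 0,"ry": 0,"rz": 0,"dx": -0.0116,"dy": 0.0361,"dz": 0.009,"fingers": 0.085},
  {"rx": 0,"ry": 0,"rz": 0,"dx": -0.0116,"dy": 0.0361,"dz": 0.009,"fingers": 0.085},
  {"rx": 0,"ry": 0,"rz": 0,"dx": -0.0116,"dy": 0.0361,"dz": 0.009,"fingers": 0.085},
  {"rx": 0,"ry": 0,"rz": 0,"dx": -0.0116,"dy": 0.0361,"dz": 0.009,"fingers": 0.085},
  {"rx": 0,"ry": 0,"rz": 0,"dx": -0.0116,"dy": 0.0361,"dz": 0.009,"fingers": 0.085},
  {"rx": 0,"ry": 0,"rz": 0,"dx": -0.0116,"dy": 0.0361,"dz": 0.009,"fingers": 0.085},
  {"rx": 0,"ry": 0,"rz": 0,"dx": -0.0116,"dy": 0.0361,"dz": 0.009,"fingers": 0.085},
  {"rx": 0,"ry": 0,"rz": 0,"dx": 0,"dy": 0,"dz": 0,"fingers": 0.085},
])

```text
time_s: 4.15
position: [0.506, 0.3823, 0.1484]
tool_rot: [[0.091, 0.996, -0.001], [0.996, -0.091, -0.001], [-0.001, -0.001, -1.0]]
ft_force: [-1.0, 1.2, 0.5]
grip_width: 0.085
gripper_force: 0.0
```

```bash
python3 b.py pics/w2.png pack=.017 lamp_port=.075
```

```text
4.15 [0.506  0.3823 0.1484] [[ 0.0908  0.9959 -0.001 ]
 [ 0.9959 -0.0908 -0.0014]
 [-0.0014 -0.0009 -1.    ]] [26.4121 33.9315 67.3874 -0.0451 78.7676 31.6329]
[0.5121 0.4557 0.2911] [[ 0.9959  0.0862  0.0269]
 [-0.0903  0.9531  0.289 ]
 [-0.0007 -0.2902  0.957 ]] [[341.0437   0.     313.9457]
 [  0.     341.0437 235.8593]
 [  0.       0.       1.    ]]
  pack 0.59 [308. 240.] [0.4996 0.37   0.017 ]
```

View pics/w2.png

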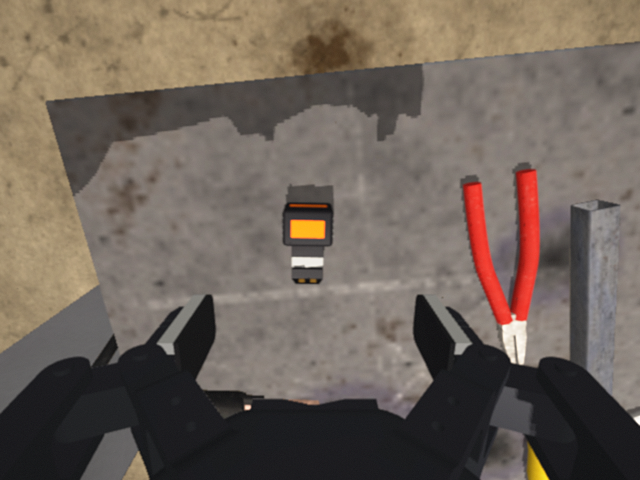

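The wrist view shows the pack at (308,235), cap 284-333 wide and plug pointing down the image. It is aligned with the tool to within about a degree. The next moves are descend and grip.

Request:
arm_command([
  {"rx": 0,"ry": 0,"rz": 0,"dx": 0.003,"dy": -0.002,"dz": 0.024,"fingers": 0.085},
  {"rx": 0,"ry": 0,"rz": 0,"dx": 0,"dy": 0,"dz": 0.024,"fingers": 0.085},
  {"rx": 0,"ry": 0,"rz": 0,"dx": 0,"dy": 0,"dz": 0.024,"fingers": 0.085},
  {"rx": 0,"ry": 0,"rz": 0,"dx": 0,"dy": 0,"dz": 0.024,"fingers": 0.085},
  {"rx": 0,"ry": 0,"rz": 0,"dx": 0,"dy": 0,"dz": 0.024,"fingers": 0.085},
  {"rx": 0,"ry": 0,"rz": 0,"dx": 0,"dy": 0,"dz": 0.01,"fingers": 0.085},
  {"rx": 0,"ry": 0,"rz": 0,"dx": 0,"dy": 0,"dz": 0,"fingers": 0.085},
  {"rx": 0,"ry": 0,"rz": 0,"dx": 0,"dy": 0,"dz": 0,"fingers": 0.085},
])

```text
time_s: 5.1
position: [0.501, 0.3886, 0.0216]
tool_rot: [[0.086, 0.996, 0.002], [0.996, -0.086, 0.001], [0.001, 0.002, -1.0]]
ft_force: [0.6, -0.6, -0.2]
grip_width: 0.0847
gripper_force: 0.0
```

Request:
arm_command([
  {"rx": 0,"ry": 0,"rz": 0,"dx": -0.003,"dy": 0.001,"dz": 0.01,"fingers": 0.085},
  {"rx": 0,"ry": 0,"rz": 0,"dx": 0,"dy": 0,"dz": 0.008,"fingers": 0.085},
  {"rx": 0,"ry": 0,"rz": 0,"dx": 0,"dy": 0,"dz": 0,"fingers": 0.06},
  {"rx": 0,"ry": 0,"rz": 0,"dx": 0,"dy": 0,"dz": 0,"fingers": 0.03},
  {"rx": 0,"ry": 0,"rz": 0,"dx": 0,"dy": 0,"dz": 0,"fingers": 0.03},
  {"rx": 0,"ry": 0,"rz": 0,"dx": 0,"dy": 0,"dz": 0,"fingers": 0.03},
  {"rx": 0,"ry": 0,"rz": 0,"dx": 0,"dy": 0,"dz": 0,"fingers": 0.03},
  {"rx": 0,"ry": 0,"rz": 0,"dx": 0,"dy": 0,"dz": 0,"fingers": 0.03},
], squeeze=40)

```text
time_s: 5.9
position: [0.5019, 0.385, 0.0028]
tool_rot: [[0.086, 0.996, 0.001], [0.996, -0.086, 0.0], [0.001, 0.001, -1.0]]
ft_force: [-0.3, 0.7, 2.9]
grip_width: 0.0396
gripper_force: 41.3
```

Request:
arm_command([
  {"rx": 0,"ry": 0,"rz": 0,"dx": 0,"dy": 0,"dz": -0.02,"fingers": 0.03},
  {"rx": 0,"ry": 0,"rz": 0,"dx": 0,"dy": 0,"dz": -0.04,"fingers": 0.03},
  {"rx": 0,"ry": 0,"rz": 0,"dx": 0,"dy": 0,"dz": -0.045,"fingers": 0.03},
  {"rx": 0,"ry": 0,"rz": 0,"dx": 0,"dy": 0,"dz": -0.045,"fingers": 0.03},
  {"rx": 0,"ry": 0,"rz": 0,"dx": 0,"dy": 0,"dz": -0.037,"fingers": 0.03},
  {"rx": 0,"ry": 0,"rz": -0.086,"dx": 0,"dy": 0,"dz": 0,"fingers": 0.03},
])

```text
time_s: 6.5
position: [0.503, 0.3857, 0.1951]
tool_rot: [[-0.001, 1.0, 0.009], [1.0, 0.001, 0.004], [0.004, 0.009, -1.0]]
ft_force: [-0.2, 0.2, -1.9]
grip_width: 0.0392
gripper_force: 41.0
```

Request:
arm_command([
  {"rx": 0,"ry": 0,"rz": 0,"dx": -0.03,"dy": 0.0076,"dz": 0,"fingers": 0.03},
  {"rx": 0,"ry": 0,"rz": 0,"dx": -0.03,"dy": 0.0076,"dz": 0,"fingers": 0.03},
  {"rx": 0,"ry": 0,"rz": 0,"dx": -0.03,"dy": 0.0076,"dz": 0,"fingers": 0.03},
  {"rx": 0,"ry": 0,"rz": 0,"dx": -0.03,"dy": 0.0076,"dz": 0,"fingers": 0.03},
  {"rx": 0,"ry": 0,"rz": 0,"dx": -0.03,"dy": 0.0076,"dz": 0,"fingers": 0.03},
  {"rx": 0,"ry": 0,"rz": 0,"dx": -0.03,"dy": 0.0076,"dz": 0,"fingers": 0.03},
  {"rx": 0,"ry": 0,"rz": 0,"dx": -0.03,"dy": 0.0076,"dz": 0,"fingers": 0.03},
  {"rx": 0,"ry": 0,"rz": 0,"dx": -0.03,"dy": 0.0076,"dz": 0,"fingers": 0.03},
  {"rx": 0,"ry": 0,"rz": 0,"dx": -0.03,"dy": 0.0076,"dz": 0,"fingers": 0.03},
  {"rx": 0,"ry": 0,"rz": 0,"dx": -0.03,"dy": 0.0076,"dz": 0,"fingers": 0.03},
  {"rx": 0,"ry": 0,"rz": 0,"dx": 0,"dy": 0,"dz": 0,"fingers": 0.03},
  {"rx": 0,"ry": 0,"rz": 0,"dx": 0,"dy": 0,"dz": 0,"fingers": 0.03},
])

```text
time_s: 7.7
position: [0.5772, 0.0845, 0.1889]
tool_rot: [[0.002, 1.0, -0.001], [1.0, -0.002, 0.0], [0.0, -0.001, -1.0]]
ft_force: [0.3, 0.3, -2.2]
grip_width: 0.0395
gripper_force: 40.9
```

```bash
python3 b.py pics/w3.png pack=.017 lamp_port=.075
```

```text
7.7 [0.5772 0.0845 0.1889] [[ 0.0018  1.     -0.0011]
 [ 1.     -0.0018  0.0004]
 [ 0.0004 -0.0011 -1.    ]] [-3.2943 27.0198 72.9452  0.0171 80.0981 -3.1954]
[0.5769 0.158  0.3318] [[ 1.      0.001   0.0012]
 [-0.0013  0.9575  0.2885]
 [-0.0009 -0.2885  0.9575]] [[341.0437   0.     313.9457]
 [  0.     341.0437 235.8593]
 [  0.       0.       1.    ]]
  pack 0.94 [317. 345.] [ 0.5798 -0.0588  0.017 ]
  lamp_port 0.83 [312. 213.] [0.5748 0.0992 0.075 ]
```

View pics/w3.png

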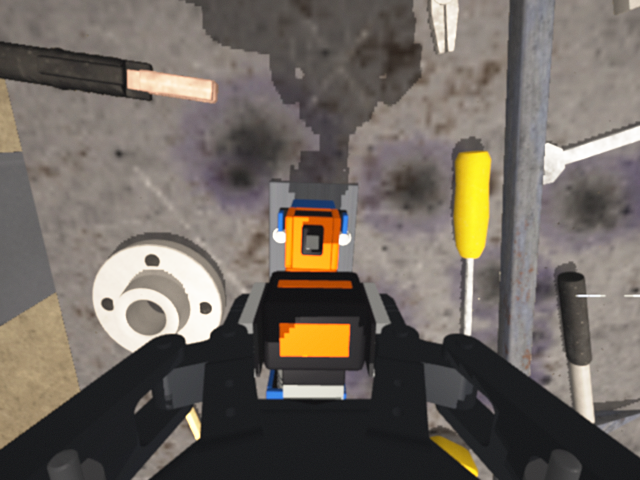

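The view shows the held pack centred at about column 314, row 320, with the handle's rear beneath it at columns 285-340, row 205. The port detection puts it at (0.575, 0.099). I'll refine both from the colour edges.

```bash
cat > c.py <<'E'
from h import *
np.set_printoptions(precision=4,suppress=True)
im=env.get_image("wrist");h=cv2.cvtColor(im["color"],cv2.COLOR_BGR2HSV)
def org(h): return cv2.inRange(h,(5,150,90),(22,255,255))
m=org(h)
for r in range(206,270,5):
    c=np.where(m[r,250:380])[0]+250
    if len(c)>5:
        a,b=atz(im,(c[0]-.5,r),.092),atz(im,(c[-1]+.5,r),.092);print(r,c[0],c[-1],a[:2],b[:2],(a[0]+b[0])/2)
c=np.where(m[280:365,240:380]);print("pack cols by row",[(r,np.where(m[r,240:390])[0][[0,-1]]+240) for r in (285,330,345) if m[r,240:390].any()])
top=env.get_image("top");t=cv2.imread("pics/top0.png");m=org(cv2.cvtColor(t,cv2.COLOR_BGR2HSV))
for c in range(300,362,4):
    r=np.where(m[225:265,c])[0]+225
    if len(r)>3: print(c,r[0],r[-1],atz(top,(c,(r[0]+r[-1])/2),.092)[:2])
E
python3 c.py
```

```text
211 288 337 [0.5574 0.1056] [0.5934 0.1056] 0.5754259423999505
216 286 339 [0.5559 0.1019] [0.5949 0.1019] 0.5754253890250696
221 285 340 [0.5551 0.0982] [0.5957 0.0982] 0.5754248529553143
226 285 340 [0.555  0.0944] [0.5958 0.0945] 0.5754243374968679
231 285 340 [0.5549 0.0906] [0.5959 0.0907] 0.5754238174882335
236 286 338 [0.5556 0.0868] [0.5945 0.0868] 0.575055633343715
241 286 337 [0.5555 0.0829] [0.5939 0.083 ] 0.5746841539521794
246 285 338 [0.5546 0.079 ] [0.5947 0.0791] 0.5746803012128887
251 285 338 [0.5546 0.0751] [0.5948 0.0752] 0.5746764394485722
256 285 338 [0.5545 0.0712] [0.5949 0.0712] 0.5746725429210796
261 285 337 [0.5544 0.0672] [0.5942 0.0672] 0.5742926167885756
266 285 337 [0.5543 0.0631] [0.5943 0.0632] 0.5742869423746045
pack cols by row [(285, array([277, 351])), (330, array([279, 350])), (345, array([279, 349]))]
304 241 248 [0.5734 0.1015]
308 235 252 [0.5756 0.092 ]
312 235 252 [0.5754 0.0826]
316 235 251 [0.5764 0.0731]
320 235 252 [0.575  0.0637]
324 236 252 [0.5737 0.0543]
328 235 251 [0.5758 0.0448]
332 236 251 [0.5745 0.0354]
336 236 251 [0.5743 0.0259]
340 236 251 [0.5741 0.0165]
344 236 252 [0.5727 0.0071]
348 236 252 [ 0.5725 -0.0023]
352 236 252 [ 0.5723 -0.0117]
356 236 251 [ 0.5733 -0.0212]
```

Request:
arm_command([
  {"rx": 0,"ry": 0,"rz": 0.026,"dx": 0,"dy": 0,"dz": 0,"fingers": 0.03},
  {"rx": 0,"ry": 0,"rz": 0,"dx": 0.03,"dy": -0.001,"dz": 0,"fingers": 0.03},
  {"rx": 0,"ry": 0,"rz": 0,"dx": 0.03,"dy": -0.001,"dz": 0.01,"fingers": 0.03},
  {"rx": 0,"ry": 0,"rz": 0,"dx": 0.025,"dy": 0,"dz": 0.02,"fingers": 0.03},
  {"rx": 0,"ry": 0,"rz": 0,"dx": 0,"dy": 0,"dz": 0.03,"fingers": 0.03},
  {"rx": 0,"ry": 0,"rz": 0,"dx": 0,"dy": 0,"dz": 0.03,"fingers": 0.03},
  {"rx": 0,"ry": 0,"rz": 0,"dx": 0,"dy": 0,"dz": 0.025,"fingers": 0.03},
  {"rx": 0,"ry": 0,"rz": 0,"dx": 0,"dy": 0,"dz": 0.01,"fingers": 0.03},
  {"rx": 0,"ry": 0,"rz": 0,"dx": 0,"dy": 0,"dz": 0,"fingers": 0.03},
  {"rx": 0,"ry": 0,"rz": 0,"dx": 0,"dy": 0,"dz": 0,"fingers": 0.03},
])

```text
time_s: 8.95
position: [0.5783, 0.17, 0.0655]
tool_rot: [[0.027, 1.0, 0.002], [1.0, -0.027, 0.0], [0.0, 0.002, -1.0]]
ft_force: [0.2, -1.1, -1.6]
grip_width: 0.0393
gripper_force: 40.8
```

```bash
cat > d.py <<'E'
from h import *
np.set_printoptions(precision=4,suppress=True)
o=env.observe();print(o["position"],o["tool_rot"])
for n,z in (("side",(.075)),("top",.075)):
    im=env.get_image(n)
    if n=="side": cv2.imwrite("pics/s1.png",cv2.resize(im["color"][170:330,250:400],None,fx=4,fy=3.7,interpolation=cv2.INTER_CUBIC))
    for k in("pack","lamp_port"):
        for r in env.tip_of(k,im)[:2]: print(n,k,round(r["p"],2),r["location"],atz(im,r["location"],z))
E
python3 d.py
```

```text
[0.5783 0.17   0.0655] [[ 0.0268  0.9996  0.0018]
 [ 0.9996 -0.0268  0.0002]
 [ 0.0002  0.0018 -1.    ]]
side pack 0.72 [320.3, 249.8] [0.5789 0.1412 0.075 ]
side lamp_port 0.73 [324.3, 243.2] [0.5733 0.113  0.075 ]
top lamp_port 0.58 [307.3, 240.8] [0.5841 0.0944 0.075 ]
```

View pics/s1.png

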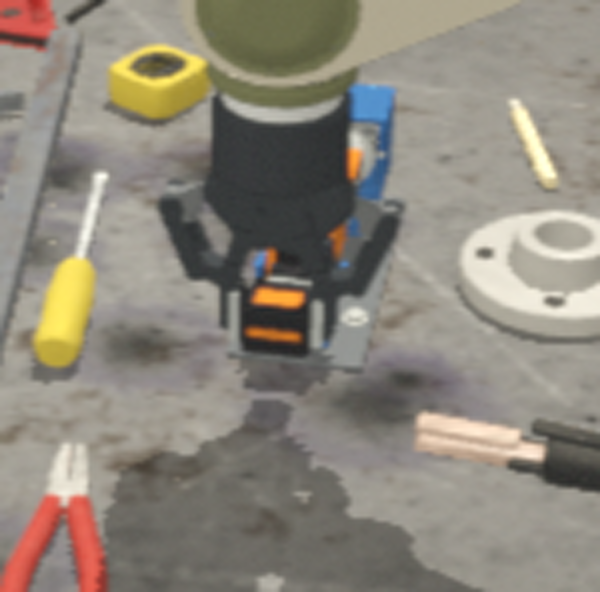

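The side crop shows the pack's rear face at crop (275,320), level and directly behind the handle. Next I lower the last 4 mm and approach.

Request:
arm_command([
  {"rx": 0,"ry": 0,"rz": 0,"dx": 0,"dy": -0.0005,"dz": 0.004,"fingers": 0.03},
  {"rx": 0,"ry": 0,"rz": 0,"dx": -0.008,"dy": 0,"dz": 0,"fingers": 0.03},
  {"rx": 0,"ry": 0,"rz": 0,"dx": 0,"dy": 0,"dz": 0,"fingers": 0.03},
  {"rx": 0,"ry": 0,"rz": 0,"dx": 0,"dy": 0,"dz": 0,"fingers": 0.03},
])

```text
time_s: 9.65
position: [0.5771, 0.1615, 0.0603]
tool_rot: [[0.027, 1.0, -0.0], [1.0, -0.027, 0.0], [0.0, -0.0, -1.0]]
ft_force: [0.5, -0.1, -1.2]
grip_width: 0.0393
gripper_force: 40.8
```

Request:
arm_command([
  {"rx": 0,"ry": 0,"rz": 0,"dx": -0.004,"dy": 0,"dz": -0.0003,"fingers": 0.03},
  {"rx": 0,"ry": 0,"rz": 0,"dx": -0.004,"dy": 0,"dz": 0,"fingers": 0.03},
  {"rx": 0,"ry": 0,"rz": 0,"dx": -0.004,"dy": 0,"dz": 0,"fingers": 0.03},
  {"rx": 0,"ry": 0,"rz": 0,"dx": -0.004,"dy": 0,"dz": 0,"fingers": 0.03},
  {"rx": 0,"ry": 0,"rz": 0,"dx": 0,"dy": 0,"dz": 0,"fingers": 0.03},
])

```text
time_s: 10.15
position: [0.5766, 0.1453, 0.0607]
tool_rot: [[0.027, 1.0, 0.0], [1.0, -0.027, -0.0], [-0.0, 0.0, -1.0]]
ft_force: [0.5, 0.1, -0.8]
grip_width: 0.0395
gripper_force: 40.8
```

Request:
arm_command([
  {"rx": 0,"ry": 0,"rz": 0,"dx": -0.003,"dy": 0,"dz": 0,"fingers": 0.03},
  {"rx": 0,"ry": 0,"rz": 0,"dx": -0.003,"dy": 0,"dz": 0,"fingers": 0.03},
  {"rx": 0,"ry": 0,"rz": 0,"dx": -0.003,"dy": 0,"dz": 0,"fingers": 0.03},
  {"rx": 0,"ry": 0,"rz": 0,"dx": 0,"dy": 0,"dz": 0,"fingers": 0.03},
])

```text
time_s: 10.55
position: [0.5763, 0.1364, 0.0606]
tool_rot: [[0.027, 1.0, -0.0], [1.0, -0.027, -0.0], [-0.0, -0.0, -1.0]]
ft_force: [0.0, 0.2, -1.9]
grip_width: 0.0397
gripper_force: 40.8
```

No jam, so the plug is inside the mouth. I'll keep pushing.

Request:
arm_command([
  {"rx": 0,"ry": 0,"rz": 0,"dx": -0.003,"dy": 0,"dz": 0,"fingers": 0.03},
  {"rx": 0,"ry": 0,"rz": 0,"dx": -0.003,"dy": 0,"dz": 0,"fingers": 0.03},
  {"rx": 0,"ry": 0,"rz": 0,"dx": -0.003,"dy": 0,"dz": 0,"fingers": 0.03},
  {"rx": 0,"ry": 0,"rz": 0,"dx": -0.003,"dy": 0,"dz": 0,"fingers": 0.03},
  {"rx": 0,"ry": 0,"rz": 0,"dx": 0,"dy": 0,"dz": 0,"fingers": 0.03},
])

```text
time_s: 11.05
position: [0.576, 0.1242, 0.0605]
tool_rot: [[0.027, 1.0, -0.0], [1.0, -0.027, -0.001], [-0.001, -0.0, -1.0]]
ft_force: [-0.3, -1.2, -3.0]
grip_width: 0.0395
gripper_force: 40.6
```

Request:
arm_command([
  {"rx": 0,"ry": 0,"rz": 0,"dx": -0.002,"dy": 0,"dz": 0,"fingers": 0.03},
  {"rx": 0,"ry": 0,"rz": 0,"dx": -0.002,"dy": 0,"dz": 0,"fingers": 0.03},
  {"rx": 0,"ry": 0,"rz": 0,"dx": -0.002,"dy": 0,"dz": 0,"fingers": 0.03},
  {"rx": 0,"ry": 0,"rz": 0,"dx": -0.002,"dy": 0,"dz": 0,"fingers": 0.03},
  {"rx": 0,"ry": 0,"rz": 0,"dx": 0,"dy": 0,"dz": 0,"fingers": 0.03},
])

```text
time_s: 11.55
position: [0.5759, 0.1162, 0.0607]
tool_rot: [[0.027, 1.0, 0.0], [1.0, -0.027, -0.001], [-0.001, 0.0, -1.0]]
ft_force: [0.4, -0.8, -2.3]
grip_width: 0.0394
gripper_force: 40.8
```

Request:
arm_command([
  {"rx": 0,"ry": 0,"rz": 0,"dx": -0.0015,"dy": 0,"dz": 0,"fingers": 0.03},
  {"rx": 0,"ry": 0,"rz": 0,"dx": -0.0015,"dy": 0,"dz": 0,"fingers": 0.03},
  {"rx": 0,"ry": 0,"rz": 0,"dx": 0,"dy": 0,"dz": 0,"fingers": 0.03},
])

```text
time_s: 11.85
position: [0.5758, 0.1137, 0.0608]
tool_rot: [[0.027, 1.0, 0.0], [1.0, -0.027, 0.0], [0.0, 0.0, -1.0]]
ft_force: [-0.2, -0.3, -0.8]
grip_width: 0.0395
gripper_force: 40.8
```

Request:
arm_command([
  {"rx": 0,"ry": 0,"rz": 0,"dx": -0.0015,"dy": 0,"dz": 0,"fingers": 0.03},
  {"rx": 0,"ry": 0,"rz": 0,"dx": 0,"dy": 0,"dz": 0,"fingers": 0.03},
])

```text
time_s: 12.05
position: [0.5758, 0.1136, 0.0608]
tool_rot: [[0.027, 1.0, 0.001], [1.0, -0.027, 0.002], [0.002, 0.001, -1.0]]
ft_force: [1.4, 8.7, -0.3]
grip_width: 0.0395
gripper_force: 41.0
```

Request:
arm_command([
  {"rx": 0,"ry": 0,"rz": 0,"dx": -0.0015,"dy": 0,"dz": 0,"fingers": 0.03},
  {"rx": 0,"ry": 0,"rz": 0,"dx": 0,"dy": 0,"dz": 0,"fingers": 0.03},
])

```text
time_s: 12.25
position: [0.5758, 0.1136, 0.0608]
tool_rot: [[0.026, 1.0, 0.001], [1.0, -0.026, 0.005], [0.005, 0.001, -1.0]]
ft_force: [1.8, 16.1, -1.5]
grip_width: 0.0394
gripper_force: 40.9
```

Request:
arm_command([
  {"rx": 0,"ry": 0,"rz": 0,"dx": -0.0015,"dy": 0,"dz": 0,"fingers": 0.03},
  {"rx": 0,"ry": 0,"rz": 0,"dx": 0,"dy": 0,"dz": 0,"fingers": 0.03},
])

```text
time_s: 12.45
position: [0.5757, 0.1136, 0.0609]
tool_rot: [[0.026, 1.0, 0.002], [1.0, -0.026, 0.007], [0.007, 0.001, -1.0]]
ft_force: [3.1, 23.9, -0.4]
grip_width: 0.0395
gripper_force: 41.0
```

Request:
arm_command([
  {"rx": 0,"ry": 0,"rz": 0,"dx": 0.0045,"dy": 0,"dz": 0,"fingers": 0.03},
  {"rx": 0,"ry": 0,"rz": 0,"dx": 0,"dy": 0,"dz": 0,"fingers": 0.085},
  {"rx": 0,"ry": 0,"rz": 0,"dx": 0,"dy": 0,"dz": 0,"fingers": 0.085},
  {"rx": 0,"ry": 0,"rz": 0,"dx": 0,"dy": 0,"dz": 0,"fingers": 0.085},
  {"rx": 0,"ry": 0,"rz": 0,"dx": 0,"dy": 0,"dz": 0,"fingers": 0.085},
  {"rx": 0,"ry": 0,"rz": 0,"dx": 0,"dy": 0,"dz": -0.03,"fingers": 0.085},
  {"rx": 0,"ry": 0,"rz": 0,"dx": 0,"dy": 0,"dz": -0.04,"fingers": 0.085},
  {"rx": 0,"ry": 0,"rz": 0,"dx": 0,"dy": 0,"dz": -0.04,"fingers": 0.085},
  {"rx": 0,"ry": 0,"rz": 0,"dx": -0.0,"dy": 0,"dz": -0.02,"fingers": 0.085},
  {"rx": 0,"ry": 0,"rz": 0,"dx": 0,"dy": 0,"dz": 0,"fingers": 0.085},
])

```text
time_s: 13.45
position: [0.5769, 0.1137, 0.1939]
tool_rot: [[0.027, 1.0, 0.006], [1.0, -0.027, -0.0], [0.0, 0.006, -1.0]]
ft_force: [0.4, -0.0, -0.4]
grip_width: 0.0849
gripper_force: 0.0
```

```bash
python3 b.py pics/w4.png pack=.075 lamp_port=.075 lamp=.075
```

```text
13.45 [0.5769 0.1137 0.1939] [[ 0.0268  0.9996  0.0064]
 [ 0.9996 -0.0268 -0.0002]
 [ 0.      0.0064 -1.    ]] [-0.3791 27.0544 72.0213 -0.0067 80.5584  1.1576]
[0.5773 0.1872 0.3367] [[ 0.9996  0.0271  0.0013]
 [-0.0263  0.957   0.2888]
 [ 0.0066 -0.2887  0.9574]] [[341.0437   0.     313.9457]
 [  0.     341.0437 235.8593]
 [  0.       0.       1.    ]]
  pack 0.73 [310. 245.] [0.574  0.1009 0.075 ]
  lamp_port 0.73 [313. 246.] [0.5761 0.0995 0.075 ]
  lamp 0.89 [311. 349.] [0.5714 0.0031 0.075 ]
```

View pics/w4.png

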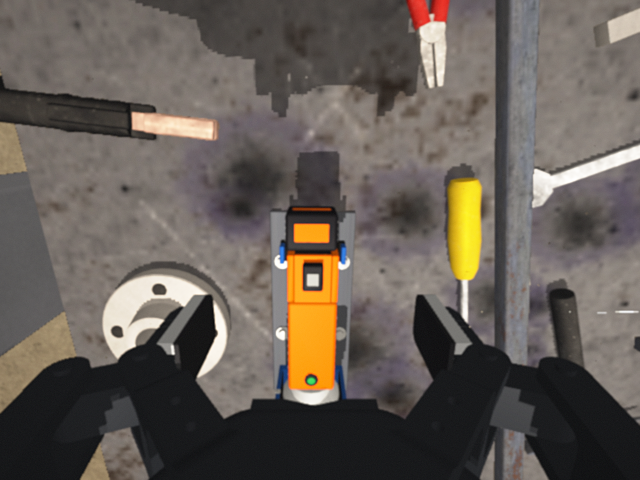

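The pack is flush on the handle's rear with no gap (cap at rows 207-250, handle directly after). Now I go above the lamp's grip and descend.

Request:
arm_command([
  {"rx": 0,"ry": 0,"rz": 0,"dx": -0.0275,"dy": -0.0005,"dz": 0,"fingers": 0.085},
  {"rx": 0,"ry": 0,"rz": 0,"dx": -0.0275,"dy": -0.0005,"dz": 0,"fingers": 0.085},
  {"rx": 0,"ry": 0,"rz": 0,"dx": -0.0275,"dy": -0.0005,"dz": 0,"fingers": 0.085},
  {"rx": 0,"ry": 0,"rz": 0,"dx": -0.0275,"dy": -0.0005,"dz": 0,"fingers": 0.085},
  {"rx": 0,"ry": 0,"rz": 0,"dx": 0,"dy": 0,"dz": 0.03,"fingers": 0.085},
  {"rx": 0,"ry": 0,"rz": 0,"dx": 0,"dy": 0,"dz": 0.03,"fingers": 0.085},
  {"rx": 0,"ry": 0,"rz": 0,"dx": 0,"dy": 0,"dz": 0.03,"fingers": 0.085},
  {"rx": 0,"ry": 0,"rz": 0,"dx": 0,"dy": 0,"dz": 0.02,"fingers": 0.085},
  {"rx": 0,"ry": 0,"rz": 0,"dx": 0,"dy": 0,"dz": 0,"fingers": 0.085},
  {"rx": 0,"ry": 0,"rz": 0,"dx": 0,"dy": 0,"dz": 0,"fingers": 0.085},
])

```text
time_s: 14.65
position: [0.5707, 0.0039, 0.0804]
tool_rot: [[0.027, 1.0, -0.001], [1.0, -0.027, 0.0], [0.0, -0.001, -1.0]]
ft_force: [-0.3, 0.1, -0.3]
grip_width: 0.0852
gripper_force: 0.0
```

Request:
arm_command([
  {"rx": 0,"ry": 0,"rz": 0,"dx": 0,"dy": 0.0015,"dz": 0.012,"fingers": 0.085},
  {"rx": 0,"ry": 0,"rz": 0,"dx": 0,"dy": 0,"dz": 0.01,"fingers": 0.085},
  {"rx": 0,"ry": 0,"rz": 0,"dx": 0,"dy": 0,"dz": 0,"fingers": 0.085},
  {"rx": 0,"ry": 0,"rz": 0,"dx": 0,"dy": 0,"dz": 0,"fingers": 0.06},
  {"rx": 0,"ry": 0,"rz": 0,"dx": 0,"dy": 0,"dz": 0,"fingers": 0.03},
  {"rx": 0,"ry": 0,"rz": 0,"dx": 0,"dy": 0,"dz": 0,"fingers": 0.03},
  {"rx": 0,"ry": 0,"rz": 0,"dx": 0,"dy": 0,"dz": 0,"fingers": 0.03},
  {"rx": 0,"ry": 0,"rz": 0,"dx": 0,"dy": 0,"dz": 0,"fingers": 0.03},
  {"rx": 0,"ry": 0,"rz": 0,"dx": 0,"dy": 0,"dz": 0,"fingers": 0.03},
], squeeze=90)

```text
time_s: 15.55
position: [0.5726, 0.0039, 0.0593]
tool_rot: [[0.027, 1.0, 0.001], [1.0, -0.027, -0.0], [-0.0, 0.001, -1.0]]
ft_force: [-0.7, 0.8, 6.1]
grip_width: 0.0388
gripper_force: 91.4
```

Request:
arm_command([
  {"rx": 0,"ry": 0,"rz": 0,"dx": 0.005,"dy": 0,"dz": -0.0005,"fingers": 0.03},
  {"rx": 0,"ry": 0,"rz": 0,"dx": 0.01,"dy": 0,"dz": 0,"fingers": 0.03},
  {"rx": 0,"ry": 0,"rz": 0,"dx": 0.01,"dy": 0,"dz": 0,"fingers": 0.03},
  {"rx": 0,"ry": 0,"rz": 0,"dx": 0.01,"dy": 0,"dz": 0,"fingers": 0.03},
])

```text
time_s: 15.95
position: [0.5734, 0.0397, 0.0594]
tool_rot: [[0.026, 1.0, 0.001], [1.0, -0.026, -0.0], [-0.0, 0.001, -1.0]]
ft_force: [-0.6, -3.8, 4.2]
grip_width: 0.0386
gripper_force: 91.2
```

Request:
arm_command([
  {"rx": 0,"ry": 0,"rz": 0,"dx": 0.015,"dy": 0,"dz": 0,"fingers": 0.03},
  {"rx": 0,"ry": 0,"rz": 0,"dx": 0.015,"dy": 0,"dz": 0,"fingers": 0.03},
  {"rx": 0,"ry": 0,"rz": 0,"dx": 0.015,"dy": 0,"dz": 0,"fingers": 0.03},
  {"rx": 0,"ry": 0,"rz": 0,"dx": 0,"dy": 0,"dz": 0,"fingers": 0.03},
  {"rx": 0,"ry": 0,"rz": 0,"dx": 0,"dy": 0,"dz": -0.02,"fingers": 0.03},
  {"rx": 0,"ry": 0,"rz": 0,"dx": 0,"dy": 0,"dz": -0.03,"fingers": 0.03},
  {"rx": 0,"ry": 0,"rz": 0,"dx": 0,"dy": 0,"dz": -0.04,"fingers": 0.03},
  {"rx": 0,"ry": 0,"rz": 0,"dx": 0,"dy": 0,"dz": -0.04,"fingers": 0.03},
  {"rx": 0,"ry": 0,"rz": 0,"dx": 0,"dy": 0,"dz": -0.04,"fingers": 0.03},
  {"rx": 0,"ry": 0,"rz": 0,"dx": 0,"dy": 0,"dz": 0,"fingers": 0.03},
  {"rx": 0,"ry": 0,"rz": 0,"dx": 0,"dy": 0,"dz": 0,"fingers": 0.03},
])

```text
time_s: 17.05
position: [0.5737, 0.0851, 0.228]
tool_rot: [[0.026, 1.0, -0.002], [1.0, -0.026, 0.001], [0.001, -0.002, -1.0]]
ft_force: [-0.8, -0.1, -5.3]
grip_width: 0.0391
gripper_force: 99.1
```

```bash
cat > e.py <<'E'
from h import *
np.set_printoptions(precision=4,suppress=True)
o=env.observe();R=np.array(o["tool_rot"]);p=np.array(o["position"]);print(o["time_s"],p,R,np.array(o["q"]))
rays={}
for n in("side","top"):
    im=env.get_image(n);cv2.imwrite(f"pics/{n}_{o['time_s']:.1f}.png",im["color"])
    for k in("lamp","lamp_lens","lamp_port","pack","flange_hub"):
        for r in env.tip_of(k,im)[:2]:
            print(n,k,round(r["p"],2),np.round(r["location"],1),atz(im,r["location"],.031)if k=="flange_hub" else "")
            rays.setdefault(k,{}).setdefault(n,ray(im,r["location"]))
for k,v in rays.items():
    if len(v)==2 and k!="flange_hub":
        w=tri(v.values());print(k,w,"tool frame",R.T@(w-p))
E
python3 e.py
```

```text
17.05 [0.5737 0.0851 0.228 ] [[ 0.0255  0.9997 -0.0019]
 [ 0.9997 -0.0255  0.0008]
 [ 0.0007 -0.002  -1.    ]] [-3.2674 25.0227 69.6511  0.0384 85.4397 -1.8065]
side lamp 0.88 [327.5 175.1] 
side lamp 0.43 [331.6 156.6] 
side lamp_lens 0.73 [332.9 158.9] 
side lamp_lens 0.3 [327.  188.5] 
side lamp_port 0.62 [319.3 193.5] 
side pack 0.57 [319.1 196.8] 
side flange_hub 0.83 [391.4 230. ] [ 0.4114 -0.0384  0.031 ]
side flange_hub 0.69 [325.7 246.3] [0.5757 0.0641 0.031 ]
top lamp 0.71 [311.6 235.8] 
top lamp_lens 0.87 [352.9 234.7] 
top lamp_lens 0.53 [343.8 248. ] 
top pack 0.62 [263.3 234.4] 
top flange_hub 0.75 [438.4 226.3] [ 0.6192 -0.2317  0.031 ]
top flange_hub 0.59 [350.9 309.2] [ 0.4179 -0.0082  0.031 ]
lamp [0.5738 0.0777 0.2393] tool frame [-0.0074  0.0003 -0.0112]
lamp_lens [ 0.5729 -0.0059  0.2414] tool frame [-0.091   0.0015 -0.0134]
pack [0.5788 0.1762 0.2374] tool frame [ 0.0912  0.0027 -0.0093]
```

Request:
arm_command([
  {"rx": 0,"ry": 0.0982,"rz": 0,"dx": 0,"dy": 0,"dz": 0,"fingers": 0.03},
  {"rx": 0,"ry": 0.0982,"rz": 0,"dx": 0,"dy": 0,"dz": 0,"fingers": 0.03},
  {"rx": 0,"ry": 0.0982,"rz": 0,"dx": 0,"dy": 0,"dz": 0,"fingers": 0.03},
  {"rx": 0,"ry": 0.0982,"rz": 0,"dx": 0,"dy": 0,"dz": 0,"fingers": 0.03},
  {"rx": 0,"ry": 0.0982,"rz": 0,"dx": 0,"dy": 0,"dz": 0,"fingers": 0.03},
  {"rx": 0,"ry": 0.0982,"rz": 0,"dx": 0,"dy": 0,"dz": 0,"fingers": 0.03},
  {"rx": 0,"ry": 0.0982,"rz": 0,"dx": 0,"dy": 0,"dz": 0,"fingers": 0.03},
  {"rx": 0,"ry": 0.0982,"rz": 0,"dx": 0,"dy": 0,"dz": 0,"fingers": 0.03},
  {"rx": 0,"ry": 0,"rz": 0,"dx": 0,"dy": 0,"dz": 0,"fingers": 0.03},
])

```text
time_s: 18.55
position: [0.5744, 0.0823, 0.2276]
tool_rot: [[0.023, 1.0, 0.019], [0.706, -0.029, 0.707], [0.708, -0.003, -0.707]]
ft_force: [-0.3, -0.3, -4.8]
grip_width: 0.0387
gripper_force: 99.3
```

```bash
cat > f.py <<'E'
from h import *
np.set_printoptions(precision=4,suppress=True)
o=env.observe();R=np.array(o["tool_rot"]);p=np.array(o["position"]);print(o["time_s"],p,R,np.array(o["q"]))
im=env.get_image("top");t=cv2.imread("pics/top0.png")
h=cv2.cvtColor(t,cv2.COLOR_BGR2HSV);m=cv2.inRange(h,(0,0,140),(180,60,255));m[:203]=0;m[255:]=0;m[:,:412]=0;m[:,462:]=0
cs=cv2.findContours(m,cv2.RETR_EXTERNAL,cv2.CHAIN_APPROX_NONE)[0];c=max(cs,key=cv2.contourArea);print(cv2.contourArea(c),cv2.minEnclosingCircle(c),cv2.fitEllipse(c))
print("disc centre",atz(im,cv2.fitEllipse(c)[0],.010))
for r in env.tip_of("flange_hub",im)[:2]: print(r["p"],r["location"],atz(im,r["location"],.031))
hub=np.array([.6195,-.2320,.031]);b=-R[:,0]
org=hub-b*(.15+.086);T=org-R@[-.003,0,-.016]
print("beam",b,"slant",np.degrees(np.arcsin(-b[2])),"target TCP",T,"tool delta",R.T@(T-p))
E
python3 f.py
```

```text
18.55 [0.5744 0.0823 0.2276] [[ 0.0227  0.9996  0.0186]
 [ 0.7063 -0.0293  0.7074]
 [ 0.7076 -0.0029 -0.7066]] [-21.6686  28.4256  77.0551  41.6797  92.6601 -24.8513]
1047.0 ((437.28125, 227.1875), 18.938861846923828) ((437.0645446777344, 227.2899169921875), (36.04603576660156, 37.03365707397461), 135.0023956298828)
disc centre [ 0.6199 -0.2335  0.01  ]
0.7 [348.1, 311.9] [ 0.4115 -0.0012  0.031 ]
0.4 [437.5, 228.1] [ 0.6147 -0.2293  0.031 ]
beam [-0.0227 -0.7063 -0.7076] slant 45.03939225875854 target TCP [ 0.6252 -0.0519  0.1888] tool delta [-0.121   0.0548 -0.0665]
```

Request:
arm_command([
  {"rx": 0,"ry": 0,"rz": 0,"dx": -0.0121,"dy": 0.0055,"dz": -0.0066,"fingers": 0.03},
  {"rx": 0,"ry": 0,"rz": 0,"dx": -0.0121,"dy": 0.0055,"dz": -0.0066,"fingers": 0.03},
  {"rx": 0,"ry": 0,"rz": 0,"dx": -0.0121,"dy": 0.0055,"dz": -0.0066,"fingers": 0.03},
  {"rx": 0,"ry": 0,"rz": 0,"dx": -0.0121,"dy": 0.0055,"dz": -0.0066,"fingers": 0.03},
  {"rx": 0,"ry": 0,"rz": 0,"dx": -0.0121,"dy": 0.0055,"dz": -0.0066,"fingers": 0.03},
  {"rx": 0,"ry": 0,"rz": 0,"dx": -0.0121,"dy": 0.0055,"dz": -0.0066,"fingers": 0.03},
  {"rx": 0,"ry": 0,"rz": 0,"dx": -0.0121,"dy": 0.0055,"dz": -0.0066,"fingers": 0.03},
  {"rx": 0,"ry": 0,"rz": 0,"dx": -0.0121,"dy": 0.0055,"dz": -0.0066,"fingers": 0.03},
  {"rx": 0,"ry": 0,"rz": 0,"dx": -0.0121,"dy": 0.0055,"dz": -0.0066,"fingers": 0.03},
  {"rx": 0,"ry": 0,"rz": 0,"dx": -0.0121,"dy": 0.0055,"dz": -0.0066,"fingers": 0.03},
  {"rx": 0,"ry": 0,"rz": 0,"dx": 0,"dy": 0,"dz": 0,"fingers": 0.03},
  {"rx": 0,"ry": 0,"rz": 0,"dx": 0,"dy": 0,"dz": 0,"fingers": 0.03},
])

```text
time_s: 19.85
position: [0.6259, -0.05, 0.19]
tool_rot: [[0.019, 1.0, 0.019], [0.706, -0.027, 0.707], [0.708, -0.0, -0.707]]
ft_force: [0.5, 0.8, -3.8]
grip_width: 0.0384
gripper_force: 99.3
```

```bash
python3 f.py | tail -1; python3 e.py; python3 - <<'E'
import cv2,glob
f=sorted(glob.glob('pics/side_*'))[-1];t=f.replace('side','top')
a=cv2.resize(cv2.imread(f)[130:310,250:450],None,fx=2.6,fy=2.6);b=cv2.resize(cv2.imread(t)[150:330,280:480],None,fx=2.6,fy=2.6)
import numpy as np
cv2.imwrite('pics/fin.png',cv2.resize(np.hstack([a,b]),(800,360)))
E
```

```text
beam [-0.0192 -0.7064 -0.7075] slant 45.03525981478136 target TCP [ 0.6244 -0.0519  0.1888] tool delta [-0.0022 -0.0015 -0.0005]
19.95 [ 0.6258 -0.0493  0.1904] [[ 0.0183  0.9997  0.0185]
 [ 0.7066 -0.026   0.7071]
 [ 0.7073  0.0001 -0.7069]] [-30.6472  38.3602  64.5547  38.8846 100.2443 -30.1217]
side lamp 0.59 [316.9 165.4] 
side lamp_lens 0.83 [319.9 171.3] 
side lamp_port 0.82 [307.3 150.3] 
side pack 0.89 [307. 152.] 
side flange_hub 0.83 [391.1 235.4] [ 0.4117 -0.0122  0.031 ]
side flange_hub 0.68 [329.1 191.1] [ 0.6043 -0.2256  0.031 ]
top lamp 0.56 [378.7 214.6] 
top lamp_lens 0.77 [402.4 218.9] 
top lamp_port 0.83 [346.4 204.3] 
top lamp_port 0.42 [432.9 183.2] 
top pack 0.61 [345.3 205.7] 
top flange_hub 0.53 [438.5 224.6] [ 0.6235 -0.2321  0.031 ]
lamp [ 0.6211 -0.065   0.1925] tool frame [-0.0097 -0.0043 -0.0127]
lamp_lens [ 0.6197 -0.1229  0.1471] tool frame [-0.0827 -0.0041 -0.0215]
lamp_port [0.632  0.0068 0.2646] tool frame [ 0.0922  0.0048 -0.0126]
pack [0.6312 0.0089 0.261 ] tool frame [ 0.0911  0.0039 -0.0086]
```

View pics/fin.png

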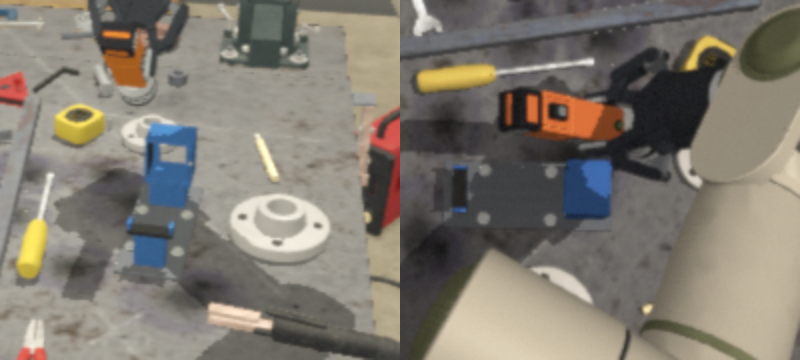

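The left panel (side) shows the lamp held nose-down above and behind the dock, beam toward the small flange at (150,130). The right panel (top) shows the lamp at (560,110) pointing right to the flange at (690,165), partly under the arm; tools are undisturbed. The lamp's yaw in the pads looks a few degrees off, so I'll check it against the handle edges.

```bash
cat > g.py <<'E'
from h import *
np.set_printoptions(precision=4,suppress=True)
from scipy.optimize import least_squares
o=env.observe();R=np.array(o["tool_rot"]);p=np.array(o["position"])
L=R@np.diag([-1,1,-1.])   # nominal lamp axes: x=-tool x, z=-tool z
im=env.get_image("top");m=cv2.inRange(cv2.cvtColor(im["color"],cv2.COLOR_BGR2HSV),(5,150,90),(22,255,255));m[240:]=0;m[:190]=0;m[:,:330]=0;m[:,400:]=0
top=lambda x,y:p+R@[-.003,0,-.016]+L@[x,y,.017]
for x in(-.06,-.045,-.03,-.015,.0,.012):
    u=proj(im,top(x,0));c=int(round(u[0]));r=np.where(m[:,c])[0]
    e=[proj(im,top(x,s))[1] for s in(-.02,.02)]
    print(x,u,"expected rows",np.sort(e),"seen",(r.min()-.5,r.max()+.5) if len(r) else None)
w=env.get_image("wrist");cv2.imwrite("pics/w9.png",w["color"])
hub=np.array([.6195,-.2327,.031]);print("wrist hub px",proj(w,hub),[ (k,r["p"],r["location"]) for k in("flange_hub","lamp_lens","lamp_port") for r in env.tip_of(k,w)[:2]])
hw=cv2.inRange(cv2.cvtColor(w["color"],cv2.COLOR_BGR2HSV),(5,150,90),(22,255,255))
for r in range(180,400,15):
    c=np.where(hw[r])[0]
    if len(c)>8: print(r,c[0],c[-1],(c[0]+c[-1])/2)
E
python3 g.py
```

```text
-0.06 [366.0413 207.9307] expected rows [198.1192 217.789 ] seen (np.float64(198.5), np.float64(218.5))
-0.045 [370.845  208.9687] expected rows [199.2681 218.7148] seen (np.float64(199.5), np.float64(218.5))
-0.03 [375.5385 209.9828] expected rows [200.3908 219.6194] seen (np.float64(200.5), np.float64(219.5))
-0.015 [380.1258 210.974 ] expected rows [201.4881 220.5035] seen (np.float64(201.5), np.float64(219.5))
0.0 [384.6103 211.9429] expected rows [202.5608 221.3677] seen (np.float64(202.5), np.float64(219.5))
0.012 [388.1262 212.7026] expected rows [203.402  222.0452] seen (np.float64(203.5), np.float64(217.5))
wrist hub px [312.3312 664.2015] [('flange_hub', 0.97, [78.1, 315.7]), ('flange_hub', 0.36, [411.6, 279.9]), ('lamp_port', 0.7, [314.9, 74.1])]
180 254 394 324.0
195 257 379 318.0
210 256 410 333.0
225 257 415 336.0
240 257 391 324.0
255 258 420 339.0
270 259 369 314.0
285 260 368 314.0
300 261 367 314.0
315 262 367 314.5
330 262 366 314.0
345 263 365 314.0
360 264 364 314.0
375 265 364 314.5
390 265 363 314.0
```

View pics/w9.png

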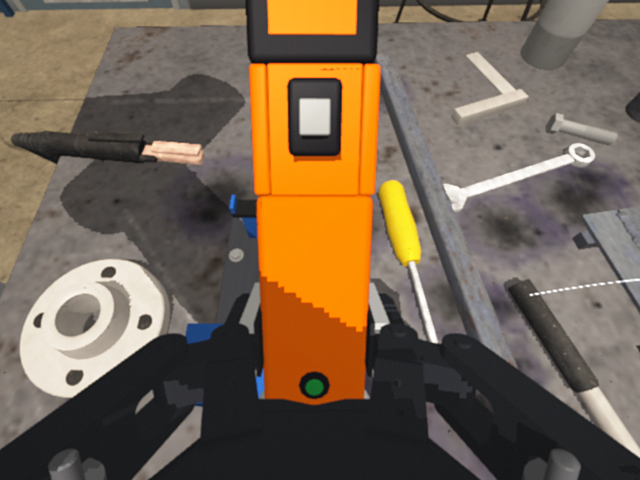

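The wrist view shows the lamp straight in the pads (centre column 314 throughout), the pack flush at row 62, and no pitch slip. I'll make one small trim, settle and hand in.

Request:
arm_command([
  {"rx": 0,"ry": 0,"rz": 0,"dx": -0.002,"dy": -0.0015,"dz": -0.001,"fingers": 0.03},
  {"rx": 0,"ry": 0,"rz": 0,"dx": 0,"dy": 0,"dz": 0,"fingers": 0.03},
  {"rx": 0,"ry": 0,"rz": 0,"dx": 0,"dy": 0,"dz": 0,"fingers": 0.03},
  {"rx": 0,"ry": 0,"rz": 0,"dx": 0,"dy": 0,"dz": 0,"fingers": 0.03},
  {"rx": 0,"ry": 0,"rz": 0,"dx": 0,"dy": 0,"dz": 0,"fingers": 0.03},
  {"rx": 0,"ry": 0,"rz": 0,"dx": 0,"dy": 0,"dz": 0,"fingers": 0.03},
])

```text
time_s: 21.4
position: [0.6243, -0.0518, 0.1895]
tool_rot: [[0.019, 1.0, 0.019], [0.707, -0.027, 0.707], [0.707, 0.0, -0.707]]
ft_force: [-0.4, -0.7, -3.6]
grip_width: 0.0386
gripper_force: 99.3
```

```bash
python3 - <<'E'
from h import *
o=env.observe();R=np.array(o["tool_rot"]);p=np.array(o["position"]);b=-R[:,0]
lens=p+R@[-.089,0,-.016];v=np.array([.6195,-.2327,.031])-lens
print(o["time_s"],np.linalg.norm(v),"miss",v-b*(v@b),np.degrees(np.arcsin(-b[2])),np.abs(o["qvel"]).max())
if np.linalg.norm(v-b*(v@b))<.004: print(env.close_job())
E
```

```text
21.4 0.1510405382635088 miss [-4.48328927e-05  6.10090265e-05 -5.97779184e-05] 45.01148516571618 0.5829291798635579
the job is handed in; nothing more can be done
None
```

The job is handed in at 21.4 s: the pack is pushed home, and the undocked lamp is held at 45°, with its lens about 15 cm from the small flange's hub and the beam computed on the hub's centre.

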